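Make up the two finishing kits

ROBOT

A 7-joint arm with a two-finger parallel gripper is mounted at the origin on the work surface. World frame = base frame: x ahead of the robot, y to its left, z up, the work surface at z = 0. Lengths are in mm, angles in rad, forces in N, time in s.
With the tool pointing down it reaches from about 400 to 875 mm from the base axis. Payload 19.3 kg.
Tool frame: the origin (TCP) lies at the very end of the fingers, on their centre line; the grasp point (between the pads) lies 19 mm behind it (grip_point_offset is the z of the grasp point in the tool frame, in mm); z points along the fingers, y is the line along which they close (so a half turn about z gives the same grasp; the last joint's range is limited). The gripper opens to 85 mm and grips with 20 to 120 N. Pads are 22 mm wide; open, the fingers measure 114 mm over their backs; the gripper's body (76 mm by 85 mm) begins 54 mm behind the grasp point. The pads swing forward as they close: fully open they stand 13 mm farther back than shut.
Start: joints at [1.259, 0.521, -0.036, 1.599, 0.021, 1.021, -0.113], TCP at [149.629, -606.816, 231.291] pointing down, gripper open.
Joint ranges: [-2.91, 2.91], [-0.3, 2.13], [-1.5, 1.42], [0.17, 2.43], [-1.26, 4.41], [0.16, 1.93], [-2.52, 2.52]. Speed limits (rad/s): [1.89, 1.89, 2.39, 2.39, 3.01, 3.01, 3.01].

INTERFACE

Orientations are given as a 3x3 rotation matrix whose columns are the frame's x, y, z axes.
In Python, from workcell import movep, movel, goto_joints, open_gripper, clamp, wait, inverse_kinematics, read_state, camera, PlanningError, finish_job, grip_point_offset gives the robot as it stands. Calls block until the motion is done:
- movep(position, orientation): joint-space move of the TCP to a pose.
- movel(position, frame=None, max_speed=150, guard=None): straight line of the TCP; frame=None keeps the orientation; max_speed is the mean speed in mm/s. With guard (N) it stops when the force on the tool has changed by that much, and returns True; else False.
- goto_joints(angles): joint-space move.
- open_gripper() and clamp(): open the fingers fully, or close them until they stop; the grip force is fixed at half the most.
- wait(seconds).
- inverse_kinematics(position, orientation): joint angles nearest the present ones, or None.
- read_state(): the state.
- camera(name): name is "side" or "top" or "wrist"; returns a dict with "image" (480x640x3 uint8, blue, green, red), "range_z" (480x640 float32, mm along the optical axis (not along the pixel's ray), 0 where there is no reading), "fx", "fy", "cx", "cy" (pixels), "cam_to_world" (4x4, takes a point from camera to world coordinates). Camera axes: x right, y up, looking along -z (the intrinsics and any distortion apply to the point x, -y, -z); pixel columns grow to the right and rows downward; lengths in mm; the calibration is good to about 2 mm. A picture is of the moment at which its call begins.
A pose or a line that the arm cannot do raises PlanningError and nothing moves.
- finish_job(): hands the job in; it is judged then, once.
The state is a dict: "time": time; "qpos": joint angles; "qvel": joint speeds; "joint_efforts": joint torques, N m; "eef_pos": TCP position; "tool_rot": TCP orientation; "ft_force": force on the tool from outside, world axes, zero at the start; "torque": the same for the moment, N m; "finger_gap": finger opening in mm; "gripper_force": force on a finger pad.
Only numpy, scipy, OpenCV 4.12 (cv2) and the standard library are available. Lean on these libraries where they do the work, as an engineer would, in place of code of your own. Each camera call takes 0.05 s, during which the arm holds its last target. There are 200 camera calls.

TASK

Make up two finishing kits from the stock on the counter. In the oblong tray, lay the beech paddle flat on the tray floor, with the larger pumice block lying flat and lengthways on the middle of its blade. In the round tray, stand the green jar upright with the cork stopper in its mouth, and lay the smaller pumice block flat on the tray floor beside it; leave the wooden pot and the wax tin where they are, and never tip the jar over.

Things in the scene. Friction and masses are not known exactly. Their poses are not given: they have to be found in the camera images.
- tray_long: Oblong galvanised tin kit tray, fixed to the counter, on the left or the right of the work. Outside 258 x 108 mm and 12 mm high; floor and walls 4 mm thick, so inside 250 x 100 mm with a rim 8 mm above the tray floor. Origin: centre of its underside (its floor is 4 mm higher). x runs along its length, z up.
- tray_round: Round galvanised tin kit tray, fixed to the counter, on the side the oblong tray is not. Outside diameter 184 mm, 12 mm high; floor and wall 4 mm thick, so inside diameter 176 mm with a rim 8 mm above the tray floor. Origin: centre of its underside, z up.
- paddle: Loose beech rubbing paddle lying flat, 210 mm long, 0.12 kg. Origin: underside, mid-length, on its long axis; x towards the blade, z up. Blade: x -5 to 105 mm (last 27 mm a round end), 54 wide, 14 thick; middle of its flat upper face at x 50, z 14 mm. Handle: x -105 to 0, 24 wide, 24 high, undersides flush; grip it from above across its width. Centre of mass near x 10 mm.
- pumice_large: Loose grey pumice block, the larger of two: 74 x 48 x 36 mm (x, y, z), about 0.09 kg. Origin: centre of its underside; x along its length, z up.
- pumice_small: Loose grey pumice block, the smaller of two: 52 x 34 x 28 mm (x, y, z), about 0.04 kg. Origin: centre of its underside; x along its length, z up.
- jar: Loose squat green glass jar, open at the top, standing upright: 60 mm high; body 56 mm in diameter up to 40 mm height, then a shoulder to a neck 48 mm in diameter from 47 mm up; mouth 40 mm inside diameter; about 0.15 kg. Origin: centre of its underside, z up.
- stopper: Loose round cork stopper standing on its plug: plug 28 mm diameter (26 at its foot), 14 mm long; head above it 54 mm diameter, 16 mm high; 0.025 kg. Origin: centre of the plug's underside, z up. In the jar the plug hangs loosely in the mouth and the head rests on the rim; its origin is then 46 mm above the jar's.
- pot: Bystander, to be left alone: squat open cherry-wood pot (a Go bowl), 124 mm in diameter, 66 mm high, near the far corner of the stock. Origin: centre of its underside.
- wax_tin: Bystander, to be left alone: closed flat round steel wax tin, 84 mm in diameter, 34 mm high, near the far corner of the stock. Origin: centre of its underside.
Not all that is in view belongs to the job. What is shaped like the stopper but purple is not meant.

How it is judged:
By the outcome, as a careful person would: the job done as asked, in the order asked, and still so for the second after the job is handed in, with the robot touching nothing.
It also fails if it takes over 136 s, if anything falls off the work surface, if the arm or the gripper's body presses on something with over 40 N, if the wrist force passes 120 N, or if a joint passes its speed limit or range.

## Working session

There is one attempt and no reset: what is moved stays moved. The work goes in short steps, each a Python script; the robot and the scene stay as the last script left them, time stands still between calls to the robot, and variables do not carry over. Pictures are saved under pics/ and viewed, at most 14 in all, crops included, and the job is handed in when it is done.

```bash
ls; mkdir -p pics; python3 - <<'E'
from workcell import *
import cv2, numpy as np
for n in ("top","side"):
    c=camera(n); cv2.imwrite(f"pics/{n}0.png",c["image"]); np.savez(f"{n}0.npz",**{k:np.array(v) for k,v in c.items()})
    print(n,{k:(v if np.ndim(v)<2 else None) for k,v in c.items()}); print(np.round(c["cam_to_world"],3))
    print((c["range_z"]>0).mean())
s=read_state(); print(s["tool_rot"],s["time"],grip_point_offset)
E
```

```text
pics
top {'image': None, 'range_z': None, 'fx': 512.9161038319909, 'fy': 512.9161038319909, 'cx': 325.0801399492057, 'cy': 236.8193028039132, 'cam_to_world': None}
[[ 7.000000e-03  9.890000e-01 -1.460000e-01  4.391530e+02]
 [-1.000000e+00  7.000000e-03  2.000000e-03 -8.759000e+00]
 [ 3.000000e-03  1.460000e-01  9.890000e-01  1.113221e+03]
 [ 0.000000e+00  0.000000e+00  0.000000e+00  1.000000e+00]]
0.995947265625
side {'image': None, 'range_z': None, 'fx': 485.4593211084718, 'fy': 485.4593211084718, 'cx': 323.6466841216847, 'cy': 239.5819454985191, 'cam_to_world': None}
[[ 7.73000e-01  4.76000e-01 -4.19000e-01  2.23768e+02]
 [-6.34000e-01  5.66000e-01 -5.26000e-01 -4.61454e+02]
 [-1.30000e-02  6.73000e-01  7.40000e-01  6.57251e+02]
 [ 0.00000e+00  0.00000e+00  0.00000e+00  1.00000e+00]]
0.9961295572916666
[[ 9.70931075e-01  2.39359025e-01 -3.24124043e-04]
 [ 2.39359231e-01 -9.70930583e-01  9.80648120e-04]
 [-7.99749676e-05 -1.02972382e-03 -9.99999467e-01]] 0.1 -18.700000000000003
```

View pics/top0.png

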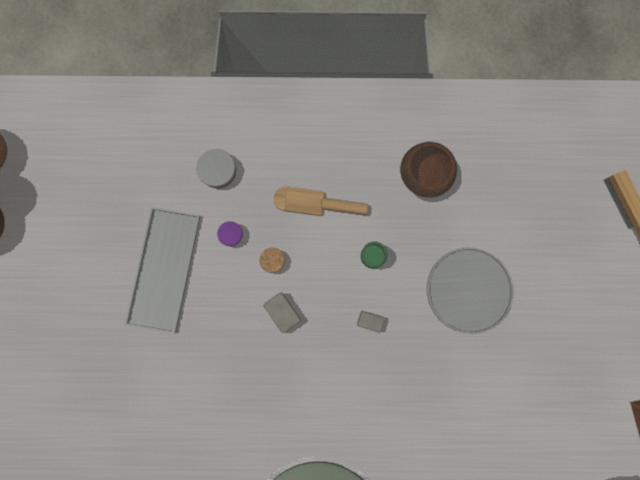

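View pics/side0.png

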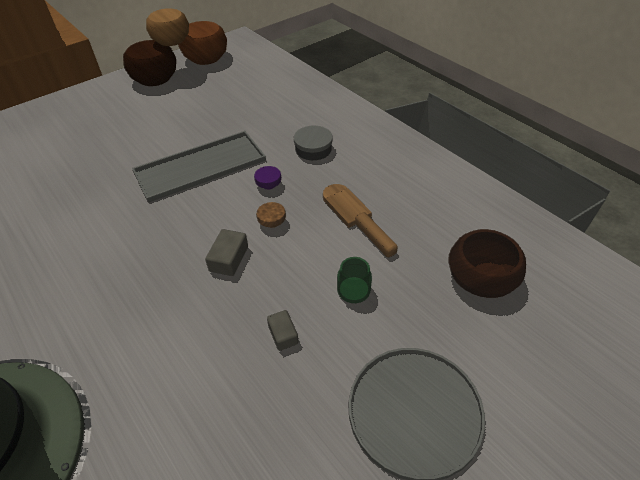

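The top view shows the oblong tray at (165,270), paddle (320,202) with its blade to the left, wax tin (216,168), purple decoy (230,234), cork stopper (272,260), large pumice (283,313), small pumice (371,321), jar (374,255), pot (429,169) and round tray (469,290). The side view agrees with this: jar at (354,280), stopper at (271,215).

```bash
cat > vis.py <<'E'
import numpy as np, cv2
def cloud(c):
    """world points (480,640,3) from a camera dict; nan where there is no range"""
    z=np.asarray(c["range_z"],float); v,u=np.mgrid[0:480,0:640]
    p=np.stack([(u-c["cx"])/c["fx"]*z,-(v-c["cy"])/c["fy"]*z,-z],-1)
    T=np.asarray(c["cam_to_world"]); w=p@T[:3,:3].T+T[:3,3]
    w[z<=0]=np.nan; return w
def load(n): return dict(np.load(n))
def near(P,xy,r,lo,hi):
    P=P.reshape(-1,3); P=P[np.isfinite(P).all(1)]
    return P[(np.hypot(*(P[:,:2]-xy).T)<r)&(P[:,2]>lo)&(P[:,2]<hi)]
def rect(Q):
    (c,s,a)=cv2.minAreaRect(Q[:,:2].astype(np.float32)); 
    if s[0]<s[1]: s=(s[1],s[0]); a+=90
    return np.round(c,1),np.round(s,1),round((a+90)%180-90,1)
E
python3 - <<'E'
from vis import *
t,s=load("top0.npz"),load("side0.npz"); W={"top":cloud(t),"side":cloud(s)}
seeds=dict(paddle=(202,320),large=(313,283),small=(321,371),jar=(255,374),stopper=(260,272),purple=(234,230),pot=(169,429),wax=(168,216),tl=(270,165),tr=(290,469))
R=dict(paddle=125,large=50,small=35,jar=45,stopper=42,purple=42,pot=75,wax=55,tl=150,tr=105)
for n in W:
    tab=near(W[n],[480,-150],25,-20,20); print(n,"table z",np.median(tab[:,2]).round(2),tab[:,2].std().round(2))
for k,(r,c) in seeds.items():
    xy=W["top"][r,c,:2]
    for n in W:
        Q=near(W[n],xy,R[k],7,90); h=np.percentile(Q[:,2],95); T=Q[Q[:,2]>h-5]
        print(k,n,W["top"][r,c].round(0),"h95",h.round(1),"all",*rect(Q),"top",*rect(T),len(T))
for n in W:
  for k in("tl","tr"):
    r,c=seeds[k]; F=near(W[n],W["top"][r,c,:2],40,-20,20); print(n,k,"floor",np.median(F[:,2]).round(2))
E
```

```text
top table z 0.97 2.14
side table z 1.2 1.14
paddle top [678.   1.  15.] h95 26.3 all [681.8 -10.9] [195.  188.8] -57.5 top [670. -53.] [103.2  23.5] 82.9 442
paddle side [678.   1.  15.] h95 25.8 all [673.8  -1.4] [209.3  55.2] 81.8 top [667.2 -52.7] [104.   24.8] 83.8 543
large top [438.  75.  38.] h95 39.9 all [437.2  72.3] [85.3 54.7] 35.5 top [439.6  78. ] [73.1 47.4] 36.2 655
large side [438.  75.  38.] h95 38.8 all [437.8  77.7] [75.5 49.1] 36.2 top [437.7  78. ] [75.7 48.6] 35.5 886
small top [ 422. -108.   29.] h95 32.3 all [ 421.6 -108. ] [57.8 49.2] -79.3 top [ 422.2 -108.2] [51.  32.7] 72.9 297
small side [ 422. -108.   29.] h95 30.6 all [ 419.9 -109. ] [52.2 34.3] 72.4 top [ 420.1 -109.1] [52.2 33.8] 72.5 644
jar top [ 563. -117.   11.] h95 62.7 all [ 561.1 -114.2] [57.6 54.9] -30.0 top [ 562. -115.] [46.6 46.1] -10.9 131
jar side [ 563. -117.   11.] h95 61.4 all [ 558.5 -116.1] [54.  53.6] 88.9 top [ 560.4 -115.5] [47.6 45.8] 49.3 262
stopper top [548. 101.  34.] h95 34.1 all [550.9 104.2] [58.6 53.1] 67.6 top [550.4 101.3] [51.1 50.9] 2.4 386
stopper side [548. 101.  34
[... 596 characters left out ...]
7.1] [82.5 81.5] -88.8 top [749.6 227.9] [80.9 80.7] 1.9 905
wax side [747. 227.  35.] h95 37.1 all [746.7 227. ] [84.5 80.1] 50.1 top [746.7 227. ] [84.5 80.1] 50.1 724
tl top [528. 335.   4.] h95 28.5 all [534.9 334.1] [284.  245.4] -43.9 top [597.1 210. ] [43.8 13.4] 28.8 100
tl side [528. 335.   4.] h95 29.8 all [522.1 300.2] [258.6 191.4] -9.7 top [594.4 209.1] [45.2 14.2] 31.7 87
tr top [ 489. -322.    3.] h95 15.1 all [ 490.3 -322.2] [182.9 182.6] 50.8 top [ 490.4 -322. ] [182.6 181.7] -38.8 517
tr side [ 489. -322.    3.] h95 14.5 all [ 489.4 -322.2] [183.5 182. ] 48.7 top [ 489.4 -322.2] [183.5 182. ] 48.7 1418
top tl floor 4.8
top tr floor 4.85
side tl floor 5.32
side tr floor 5.06
```

```bash
cat > rob.py <<'E'
import numpy as np
from workcell import *
def Rd(deg):
    """tool pointing down, closing line (tool y) at deg in the world xy plane"""
    a=np.radians(deg); c,s=np.cos(a),np.sin(a)
    return np.array([[-s,c,0],[c,s,0],[0,0,-1.]])
def yaw(pos,deg):
    """of the two equal grasps, the one with the last joint nearer mid-range"""
    o=[(abs(q[6]),d) for d in(deg,deg+180) if (q:=inverse_kinematics(list(pos),Rd(d))) is not None]
    return min(o)[1] if o else None
def st(tag=""):
    s=read_state(); print(tag,"t",round(s["time"],1),"tcp",np.round(s["eef_pos"],1),"gap",round(s["finger_gap"],1),"grip",np.round(s["gripper_force"],1),"F",np.round(s["ft_force"],1))
E
python3 - <<'E'
from vis import *; from rob import *
from scipy.optimize import minimize
for n in("top","side"):
    W=cloud(load(n+"0.npz")).reshape(-1,3); W=W[np.isfinite(W).all(1)]
    def loc(p,P): a=p[2]; d=P[:,:2]-p[:2]; return np.c_[d@[np.cos(a),np.sin(a)],d@[-np.sin(a),np.cos(a)]]
    p=np.array([527,335,np.radians(-8)])
    for it in range(4):
        L=loc(p,W); m=(abs(L[:,0])<142)&(abs(L[:,1])<66)&(W[:,2]>9.5)&(W[:,2]<20); Q=W[m]
        c,s,a=rect(Q); p=np.array([*c,np.radians(a)])
    print(n,"tray_long",c,s,a,"rim z",np.median(Q[:,2]).round(1),m.sum())
for name,pos,deg in [("padpick",(672,-20.7,10),-7),("padplace-handle far",(548,332,14),80),("same near",(508,339,14),80),("large",(438,78,8),125.8),("jar",(561,-115,8),0),("jarplace",(489,-350,12),90),("stop",(549,101.5,10),148),("small",(421,-108.6,8),162.6),("smallplace",(489,-285,12),0)]:
  for d in(deg,deg+180):
    for z in (pos[2],170):
      q=inverse_kinematics([pos[0],pos[1],z],Rd(d)); print(name,d,z,None if q is None else np.round(q,2))
E
```

```text
top tray_long [530.7 337.8] [258.3 110.2] -9.4 rim z 12.6 790
side tray_long [528.5 338.4] [258.4 113.9] -9.3 rim z 12.6 801
padpick -7 10 [ 0.23  0.91 -0.47  1.57  0.53  0.79 -0.58]
padpick -7 170 [ 0.3   0.72 -0.59  1.5   0.44  1.06 -0.51]
padpick 173 10 [-0.57  1.13  0.94  1.62 -1.07  0.98 -2.52]
padpick 173 170 [ 0.61  1.   -1.28  1.48  0.96  1.38  2.3 ]
padplace-handle far 80 14 [-0.14  0.96 -0.81  1.65  0.85  0.91  0.12]
padplace-handle far 80 170 [ 0.02  0.87 -1.14  1.58  0.83  1.24  0.13]
padplace-handle far 260 14 [-0.75  0.83  0.17  1.69 -0.21  0.63 -2.2 ]
padplace-handle far 260 170 [-0.88  0.65  0.38  1.63 -0.28  0.92 -2.14]
same near 80 14 [-0.16  0.93 -0.81  1.74  0.87  0.87  0.03]
same near 80 170 [-0.03  0.79 -1.05  1.66  0.74  1.15  0.11]
same near 260 14 [-0.8   0.8   0.17  1.78 -0.22  0.58 -2.24]
same near 260 170 [-0.94  0.6   0.38  1.71 -0.28  0.88 -2.19]
large 125.8 8 [ 0.34  0.82 -0.87  2.17  1.08  0.69  0.89]
large 125.8 170 [ 0.62  0.63 -1.27  2.08  0.74  1.    1.16]
large 305.8 8 [-0.09  0.66 -0.29  2.19  0.53  0.35 -1.77]
large 305.8 170 [ 0.36  0.44 -0.84 
[... 488 characters left out ...]
8 10 [ 0.5   1.18 -1.28  1.87  1.25  1.2   1.33]
stop 148 170 [ 0.52  0.83 -1.28  1.8   0.86  1.2   1.56]
stop 328 10 [ 0.    0.77 -0.41  1.9   0.53  0.58 -1.31]
stop 328 170 [ 0.25  0.59 -0.76  1.81  0.49  0.94 -1.29]
small 162.6 8 [-0.18  0.71  0.39  2.24 -0.84  0.34 -2.51]
small 162.6 170 [-0.72  0.67  1.23  2.17 -0.84  0.91 -2.42]
small 342.6 8 [ 0.34  0.66 -0.29  2.22  0.56  0.34 -0.73]
small 342.6 170 [ 0.54  0.35 -0.52  2.12  0.26  0.73 -0.45]
smallplace 0 12 [ 0.64  0.76 -0.3   1.88  0.4   0.56  0.07]
smallplace 0 170 [ 0.74  0.53 -0.44  1.8   0.29  0.87  0.17]
smallplace 180 12 [ 0.23  0.78  0.28  1.9  -0.4   0.52 -2.36]
smallplace 180 170 [ 0.19  0.53  0.33  1.83 -0.22  0.82 -2.51]
```

```bash
python3 - <<'E'
from vis import *; from rob import *
u=np.array([np.cos(np.radians(83)),np.sin(np.radians(83))]); c=np.array([668.6,-52.9])
g=c+u*(52.5-20); print("grip",g)
movep([*g,190],Rd(-7)); st("hover")
w=camera("wrist"); cv2.imwrite("pics/w1.png",w["image"]); P=cloud(w)
print(np.round(w["cam_to_world"],2), np.isfinite(P).mean())
H=near(P,c,70,20,32); print("handle",*rect(H),np.median(H[:,2]),len(H))
A=near(P,[676,-1],125,7,35); print("all",*rect(A))
print("table",np.median(near(P,[600,-30],30,-20,10)[:,2]))
E
```

```text
grip [672.56075366 -20.64225007]
hover t 2.9 tcp [672.5 -21.8 190. ] gap 85.4 grip 0.0 F [-0.5 -1.   0.4]
[[ 9.9000e-01  1.2000e-01  3.0000e-02  6.8199e+02]
 [-1.2000e-01  9.5000e-01  2.8000e-01  4.8880e+01]
 [ 0.0000e+00 -2.8000e-01  9.6000e-01  3.3372e+02]
 [ 0.0000e+00  0.0000e+00  0.0000e+00  1.0000e+00]] 0.9960807291666667
handle [670.5 -52.2] [102.6  23.3] 82.4 24.7000573875153 3871
all [ 6.77e+02 -1.00e-01] [207.6  54. ] 82.6
table 1.1424890117025939
```

View pics/w1.png

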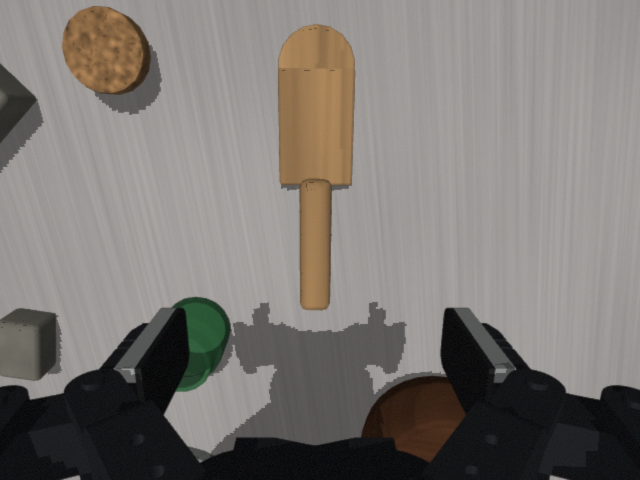

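The wrist view shows the paddle's handle centred between the open fingers, at column 315, rows 180–308. The blade points up in the image and the jar and pot are clear of the fingers. All three measurements agree, so I'm picking the paddle.

```bash
cat >> rob.py <<'E'
def pick(xy,deg,z,up=150,fast=True):
    """open, descend from above to tcp height z, clamp, lift"""
    R=Rd(deg); movep([*xy,up],R); movel([*xy,z+25],max_speed=200)
    hit=movel([*xy,z],max_speed=50,guard=10); clamp(); st("clamped hit=%s"%hit)
    movel([*xy,up],max_speed=200); st("lifted")
def place(xy,deg,z,up=150,extra=3,guard=5,carry=None):
    """carry above, lower to z (contact expected there), at most extra lower, release, retreat"""
    R=Rd(deg); movep([*xy,carry or up],R); movel([*xy,z+20],max_speed=200); wait(.2); st("above")
    hit=movel([*xy,z-extra],max_speed=25,guard=guard); st("down hit=%s"%hit)
    open_gripper(); movel([*xy,up],max_speed=200); st("released")
E
python3 - <<'E'
from rob import *
a=np.radians(82.7); g=np.array([669.7,-52.5])+32.5*np.array([np.cos(a),np.sin(a)])
pick(g,-7.3,11)
E
```

```text
clamped hit=False t 5.2 tcp [674.1 -20.2  11.4] gap 22.2 grip 60.1 F [-0.3  0.2  5.1]
lifted t 6.0 tcp [673.1 -20.4 148.7] gap 22.4 grip 59.3 F [ 0.3 -0.5 -0.8]
```

```bash
python3 - <<'E'
from rob import *; from vis import *
a=np.radians(-9.35); t=np.array([529.5,338.1])+20*np.array([np.cos(a),np.sin(a)])
place(t,80.65,15.4)
for n in("top","side","wrist"):
    c=camera(n); P=cloud(c); b=np.array([529.5,338.1])
    H=near(P,b+[52*np.cos(a),52*np.sin(a)],60,24,36); A=near(P,b,130,14.5,40); B=near(P,b-[55*np.cos(a),55*np.sin(a)],70,15,24)
    print(n,"handle",*rect(H),np.median(H[:,2]).round(1),"all",*rect(A),"blade",*rect(B),np.median(B[:,2]).round(1))
    if n=="wrist": cv2.imwrite("pics/w2.png",c["image"])
E
```

```text
above t 8.3 tcp [549.8 335.1  36.7] gap 22.4 grip 59.3 F [-0.7 -0.7 -1.6]
down hit=True t 9.1 tcp [549.1 334.8  15.3] gap 22.3 grip 60.6 F [-0.7 -1.4  9.5]
released t 10.6 tcp [548.9 334.3 148.9] gap 85.1 grip 0.0 F [-0.5  0.7 -1. ]
top handle [630.3 318.3] [19.3  5.6] 74.9 26.8 all [541.8 360.9] [253.9 106. ] -23.4 blade [0. 0.] [0. 0.] 0.0 nan
side handle [579.9 327.1] [102.8  28. ] -11.3 28.5 all [527.7 335.9] [256.9 108.9] -9.6 blade [483.8 343.4] [118.9 108.5] -9.4 19.1
wrist handle [580.7 328.7] [104.2  23.9] -9.3 28.8 all [537.5 336.5] [238.5 107.4] -9.3 blade [484.9 345.2] [118.2 106.3] -8.6 19.1
  return _methods._mean(a, axis=axis, dtype=dtype,
  ret = ret.dtype.type(ret / rcount)
```

View pics/w2.png

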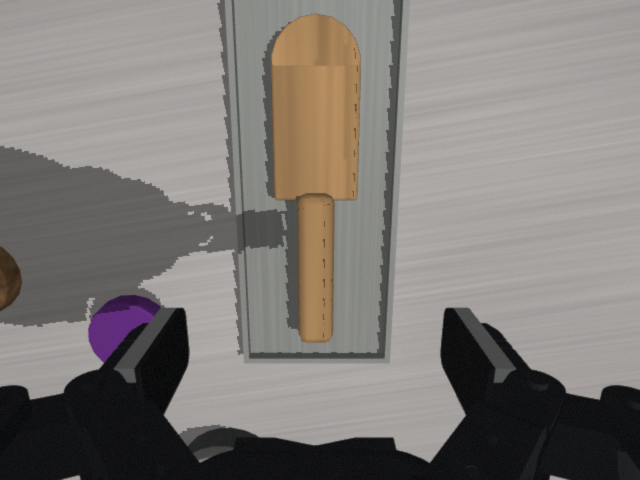

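The wrist view shows the paddle flat and centred in the oblong tray: blade at (315,130), handle at (316,270), clear of every wall. Next is the large pumice.

```bash
python3 - <<'E'
from rob import *; from vis import *
c0=np.array([438.3,78.0]); 
movep([*c0,150],Rd(125.8)); w=camera("wrist"); P=cloud(w); T=near(P,c0,50,33,45); c,s,a=rect(T); print("wrist",c,s,a,np.median(T[:,2]).round(1))
if np.hypot(*(c-c0))<5 and abs(a-35.8)<4 and abs(s[0]-74)<4: c0=(c+c0)/2; deg=(a+35.8)/2+90
else: raise SystemExit("disagree")
movel([*c0,33],Rd(deg),max_speed=200); print(movel([*c0,8],max_speed=50,guard=10)); clamp(); st("clamped")
movel([*c0,150],max_speed=200); st("lifted")
place([479.4,345.2],80.65,26.4)
for n in("top","side","wrist"):
    c=camera(n); Q=near(cloud(c),[479.4,345.2],55,50,62); print(n,*rect(Q),np.median(Q[:,2]).round(1)); cv2.imwrite(f"pics/{n}3.png",c["image"])
E
```

```text
wrist [438.5  77.8] [73.3 48. ] 35.7 37.1
False
clamped t 13.7 tcp [438.5  77.9   8.4] gap 47.0 grip 61.1 F [-1.6 -1.7 10.1]
lifted t 14.5 tcp [438.   77.5 149.1] gap 47.0 grip 61.6 F [ 0.6  0.3 -0.8]
above t 16.5 tcp [480.  345.5  47.6] gap 47.2 grip 61.6 F [-0.  -0.1 -1.5]
down hit=True t 17.2 tcp [479.2 345.1  26.4] gap 47.0 grip 63.1 F [-1.3 -3.1 11.8]
released t 18.5 tcp [479.2 344.6 149. ] gap 85.5 grip 0.0 F [ 0.1 -0.3 -0.6]
top [0. 0.] [0. 0.] 0.0 nan
side [478.9 343.1] [74.3 50.2] -10.6 55.0
wrist [479.9 344. ] [73. 48.] -9.2 55.1
  return _methods._mean(a, axis=axis, dtype=dtype,
  ret = ret.dtype.type(ret / rcount)
```

```bash
python3 - <<'E'
from rob import *; from vis import *
c0=np.array([561.0,-115.3])
movep([*c0,170],Rd(0)); w=camera("wrist"); P=cloud(w); T=near(P,c0,45,52,68); c,s,a=rect(T); print("wrist",c,s,"z",np.percentile(T[:,2],90).round(1),len(T))
if np.hypot(*(c-c0))>5 or abs(s-48).max()>5: raise SystemExit("disagree")
c0=(c+c0)/2
movel([*c0,60],Rd(0),max_speed=200); print(movel([*c0,8],max_speed=60,guard=8)); clamp(); st("clamped")
movel([*c0,150],max_speed=150); st("lifted")
J=np.array([489.8,-362.]); place(J,0,12.5,up=170)
for n in("top","side","wrist"):
    c=camera(n); P=cloud(c); Q=near(P,J,45,58,72); print(n,*rect(Q),np.percentile(Q[:,2],90).round(1),len(Q))
    cv2.imwrite(f"pics/{n}4.png",c["image"])
E
```

```text
wrist [ 562.  -115.2] [47.5 47.2] z 61.8 1836
False
clamped t 22.5 tcp [ 561.7 -115.3    8.7] gap 51.0 grip 61.2 F [-3.   1.  12.5]
lifted t 23.6 tcp [ 561.  -115.2  149.1] gap 51.5 grip 62.4 F [-0.1  0.6 -1.7]
above t 25.7 tcp [ 490.2 -362.4   33.6] gap 51.8 grip 62.4 F [-0.1 -0.5 -1.1]
down hit=True t 26.4 tcp [ 489.7 -361.9   12.8] gap 51.3 grip 64.0 F [-2.5  0.4 10.6]
released t 27.8 tcp [ 489.2 -361.8  168.9] gap 85.2 grip 0.0 F [-0.2 -0.1 -0. ]
top [ 491.1 -360.9] [48.1 44.8] -89.3 66.6 175
side [ 488.5 -362.1] [47.3 45.4] -33.5 66.2 436
wrist [ 490.4 -361.5] [47.3 47.3] 87.3 65.8 1800
```

View pics/wrist4.png

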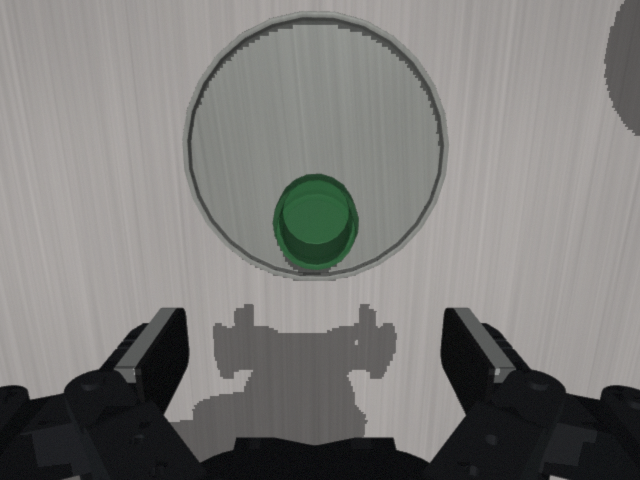

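View pics/side4.png

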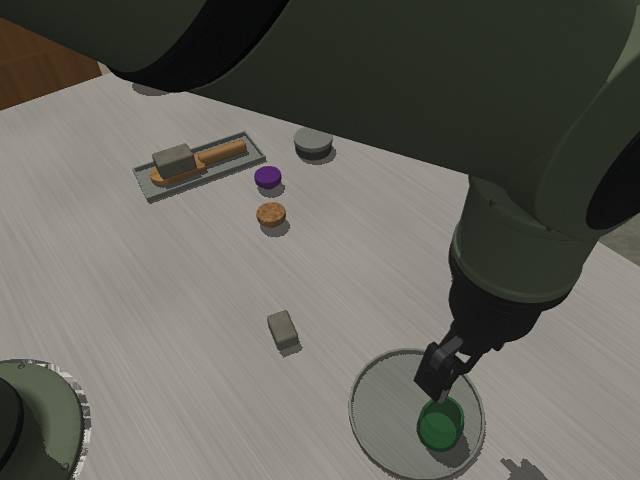

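The wrist view shows the jar upright in the round tray with its mouth at about (316,215). The side view shows the pumice lying on the paddle blade at (174,160), and the jar standing at (441,425). Now the stopper.

```bash
python3 - <<'E'
from rob import *; from vis import *
c0=np.array([548.8,101.5])
movep([*c0,170],Rd(0)); w=camera("wrist"); P=cloud(w); T=near(P,c0,42,26,38); c,s,a=rect(T); print("wrist",c,s,"z",np.median(T[:,2]).round(1),len(T))
if np.hypot(*(c-c0))>5 or abs(s-54).max()>5: raise SystemExit("disagree")
c0=(c+c0)/2
movel([*c0,40],max_speed=200); print(movel([*c0,11],max_speed=60,guard=8)); clamp(); st("clamped")
movel([*c0,170],max_speed=200); st("lifted")
J=np.array([490.1,-361.6]); place(J,0,61.4,up=170,guard=4)
for n in("top","side","wrist"):
    c=camera(n); P=cloud(c); Q=near(P,J,45,74,95); print(n,*rect(Q),np.percentile(Q[:,2],[10,50,90]).round(1),len(Q))
    cv2.imwrite(f"pics/{n}5.png",c["image"])
E
```

```text
wrist [549.3 101.8] [53.4 52.6] z 31.1 4720
False
clamped t 31.6 tcp [549.2 101.7  11.7] gap 52.4 grip 60.6 F [-3.3 -1.5 12.1]
lifted t 32.5 tcp [548.6 101.4 169. ] gap 52.1 grip 62.5 F [ 0.4  0.2 -0.4]
above t 35.0 tcp [ 490.7 -362.    82.8] gap 52.1 grip 62.5 F [ 0.4  0.  -1. ]
down hit=True t 35.8 tcp [ 490.1 -361.5   61.7] gap 51.9 grip 63.4 F [-3.2 -0.6  9.6]
released t 36.9 tcp [ 489.7 -361.6  169.4] gap 85.7 grip 0.0 F [-0.3 -0.5 -0.3]
top [ 491.1 -360.2] [52.9 52.4] -41.1 [77.9 80.9 83.2] 566
side [ 487.7 -363.5] [52.2 47.8] -24.4 [79.1 80.9 82.3] 1321
wrist [ 490.9 -361.1] [53.4 52.9] -36.6 [80.1 81.1 82. ] 6743
```

View pics/wrist5.png

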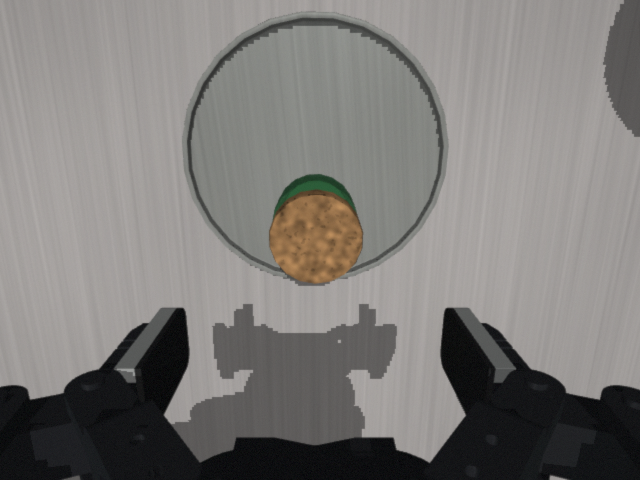

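The stopper sits level in the jar's mouth, its top at about 80 mm, at (316,238) in the image. Last is the small pumice.

```bash
python3 - <<'E'
from rob import *; from vis import *
c0=np.array([421.1,-108.7]); d=-17.4
movep([*c0,170],Rd(d)); w=camera("wrist"); P=cloud(w); T=near(P,c0,35,24,38); c,s,a=rect(T); print("wrist",c,s,a,"z",np.median(T[:,2]).round(1),len(T))
if np.hypot(*(c-c0))>5 or abs(s-[52,34]).max()>5 or abs(a-72.6)>4: raise SystemExit("disagree")
c0=(c+c0)/2
movel([*c0,40],Rd((d+a-90)/2),max_speed=200); print(movel([*c0,8],max_speed=60,guard=8)); clamp(); st("clamped")
movel([*c0,170],max_speed=200); st("lifted")
S=np.array([489.8,-282.]); place(S,0,12.4,up=200,carry=170,guard=4)
c=camera("wrist"); Q=near(cloud(c),S,38,26,40); print(*rect(Q),np.median(Q[:,2]).round(1))
movep([400,-100,300],Rd(0)); wait(.3)
goto_joints([1.259,.521,-.036,1.599,.021,1.021,-.113]) if 0 else None
for n in("top","side"): 
    c=camera(n); cv2.imwrite(f"pics/{n}6.png",c["image"]); np.savez(n+"6.npz",**{k:np.array(v) for k,v in c.items()})
    P=cloud(c)
    for k,xy,r,lo,hi in (("large",[479.4,345.2],55,50,62),("stopper",[490,-361.5],45,74,95),("small",S,38,27,45)):
        Q=near(P,xy,r,lo,hi); print(n,k,len(Q),*(rect(Q) if len(Q)>9 else ()),np.median(Q[:,2]).round(1) if len(Q) else "")
st()
E
```

```text
wrist [ 421.7 -108.8] [52.2 34.1] 73.5 z 29.0 3555
False
clamped t 40.1 tcp [ 421.5 -108.8    8.3] gap 33.4 grip 59.0 F [-1.8  0.2 10.4]
lifted t 41.1 tcp [ 420.9 -108.8  169.2] gap 32.8 grip 59.6 F [-0.2 -0.  -0.3]
above t 42.9 tcp [ 490.3 -282.4   33.4] gap 32.8 grip 59.6 F [-0.2 -0.1 -0.7]
down hit=True t 43.7 tcp [ 489.7 -281.9   12.4] gap 32.7 grip 61.0 F [-3.2  0.5 12.2]
released t 45.3 tcp [ 489.3 -281.9  199. ] gap 85.4 grip 0.0 F [-0.2  0.3 -0.8]
[ 490.7 -281.8] [51.7 33.8] 89.4 33.0
top large 826 [481.3 343.1] [73.8 48.5] -9.1 54.8
top stopper 567 [ 490.5 -360.8] [52.5 52.1] -88.9 80.6
top small 307 [ 491.1 -280.7] [51.2 31.6] -89.4 32.5
side large 120 [478.7 343.6] [73.2 48.5] -8.0 55.1
side stopper 1538 [ 488.8 -361.1] [52.7 52.2] 76.7 81.0
side small 884 [ 488.7 -281.8] [51.4 33.7] 89.1 32.8
 t 46.7 tcp [ 400.1 -100.1  299.8] gap 85.2 grip 0.0 F [-0.9  0.4  0.4]
```

View pics/top6.png

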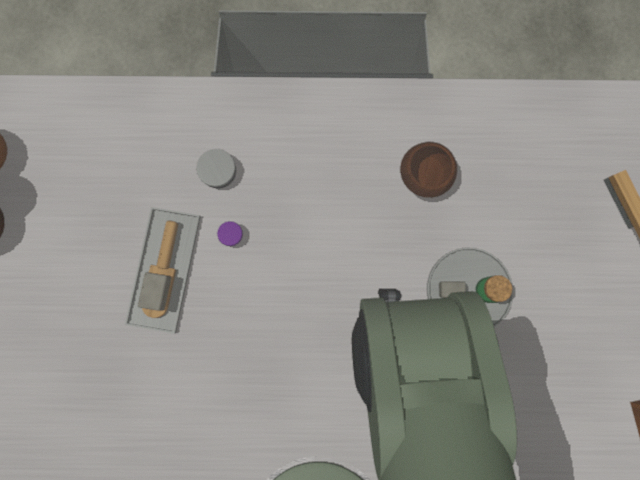

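View pics/side6.png

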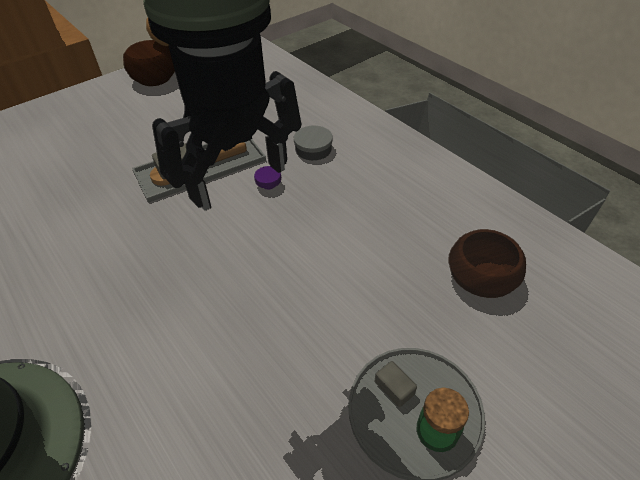

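The top view shows the pumice on the blade at (155,292), and the jar with its stopper (497,289) and the small pumice (453,291) in the round tray. The side view agrees, and the pot, wax tin and purple piece are where they were. I'll do one numeric check that the block is centred on the blade.

```bash
python3 - <<'E'
from rob import *; from vis import *
a=np.radians(-9.35); u=np.array([np.cos(a),np.sin(a)]); v=np.array([-u[1],u[0]]); b=np.array([529.5,338.1])
movep([549,335,230],Rd(80.65)); wait(.3)
c=camera("wrist"); cv2.imwrite("pics/w7.png",c["image"])
for n,P in(("wrist",cloud(c)),("top",cloud(load("top6.npz")))):
    Q=near(P,b,140,15.5,70); L=np.c_[(Q[:,:2]-b)@u,(Q[:,:2]-b)@v,Q[:,2]]; L=L[(abs(L[:,1])<42)&(abs(L[:,0])<118)]
    bl=L[(L[:,2]<24)&(L[:,0]<0)]; hd=L[(L[:,2]>24)&(L[:,2]<33)&(L[:,0]>5)]; bk=L[L[:,2]>51]
    for k,X in(("blade",bl),("handle",hd),("block",bk)):
        p=np.percentile(X,[.5,99.5],axis=0); print(n,k,"along",p[:,0].round(1),"across",p[:,1].round(1),"z",np.median(X[:,2]).round(1),len(X))
E
```

```text
wrist blade along [-103.5   -0.3] across [-27.9  25.7] z 18.9 1789
wrist handle along [  5.5 102.8] across [-12.5  10.6] z 28.8 3043
wrist block along [-85.6 -12.7] across [-25.9  21.3] z 55.0 7040
top blade along [-102.8   -0.2] across [-28.6  24.6] z 18.7 320
top handle along [  5.8 104.7] across [-13.2   9.9] z 28.2 479
top block along [-84.5 -12. ] across [-26.3  20.8] z 54.8 813
```

View pics/w7.png

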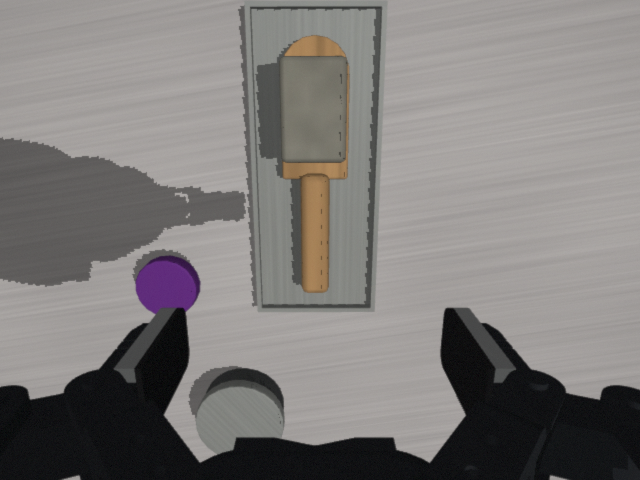

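The block is centred within about 1–2 mm along and across the blade, and lies level.

```bash
python3 -c "
from workcell import *
print(read_state()['time'], finish_job())"
```

```text
the job is handed in; nothing more can be done
48.7417 None
```

Both kits are made up as asked and the job was handed in at 48.7 s; the last camera check showed everything in place and the bystanders untouched, but no verdict came back.

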